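# One chocolate ball into the mug

## Robot

A 6-joint arm with a two-finger parallel gripper is mounted at the origin on a cart in front of the work surface, level with it; the furniture and walls round the work are solid. World frame = base frame: x ahead of the robot, y to its left, z up, the work surface at z = 0. Lengths are in m, angles in rad, forces in N, time in s.
With the tool pointing down it reaches from about 0.375 to 0.825 m from the base axis. Payload 5.5 kg.
Tool frame: the origin (TCP) lies at the very end of the fingers, on their centre line; the grasp point (between the pads) lies 19 mm behind it; z points along the fingers, y is the line along which they close (so a half turn about z gives the same grasp; the last joint's range is limited). The gripper opens to 85 mm and grips with 20 to 120 N. Pads are 22 mm wide; open, the fingers measure 114 mm over their backs; the gripper's body (76 mm by 85 mm) begins 54 mm behind the grasp point. The pads swing forward as they close: fully open they stand 13 mm farther back than shut.
Start: joints at [-1.162, 0.314, -0.047, 1.21, 0, 1.571], TCP at [0.239, -0.551, 0.231] pointing down, gripper open.
Joint ranges: [-2.67, 2.67], [-0.69, 1.73], [-1.03, 1.25], [-2.08, 2.16], [-1.42, 1.45], [-3.14, 3.14]. Speed limits (rad/s): [2.39, 2.39, 3.01, 3.14, 3.14, 3.14].

## Interface

Orientations are given as a unit quaternion [x, y, z, w].
In Python, from plant import bot, eyes gives the robot as it stands. The module is installed in compiled form; this text tells all that it offers.
- The arm moves only by the tool servo_tool, never from a script. Its argument "commands" is a list of rows, each a list of 3 entries, a list of its own where there are three numbers: the shift along the tool's x, y, z in mm, then the turn, a rotation vector about the tool's x, y, z in rad, then the gripper command: -1 is shut, 1 is fully open, values between are in proportion. In form: [[[tx, ty, tz], [ax, ay, az], jaw], ...]. A call has 1 to 20 rows; each row is the pose to reach, as a shift and turn from the pose commanded when the call began, along the tool's axes at that moment; what a row does not reach only later rows make up. A row lasts 1/8 s, in which the tool goes at most 62.5 mm and 10.7 degrees, less where a joint would pass 70% of its speed; a pose out of reach is approached as far as the arm can. A call with a gripper value outside its range is refused whole. The fingers move at their own pace and stop on an object; "squeeze" is the grip in N (left out, the last holds). Time passes only in rows, so rows that repeat a pose let the fingers close. It gives the time, the measured TCP pose, the force, the opening and the grip force at its end, in the units of the state.
- bot.sense(): the state, without advancing time (a new reading comes with each control period).
- eyes.snapshot(name): name is "side" or "top"; returns a dict with "color" (384x512x3 uint8, red, green, blue), "intrinsics" (3x3 intrinsics, pixels), "R" (3x3) and "t" (3): a world point X has camera coordinates R X + t. Camera axes: x right, y down, z forward; pixel columns grow to the right and rows downward; lengths in m; the calibration is good to about 2 mm. A picture is of the moment at which its call begins. There is no depth.
- bot.hand_in(): hands the job in; it is judged then, once.
Trained networks look in a picture, given as the dict that the camera call returned (one of the last four; its "shot" number tells which), for a name from the list of things; names that differ only in an ending like _2 or _b are one class to them, and where a whole thing is asked for, a point or a joint stands for the part that bears it (a point fixed in the world has none). Each returns a list of dicts, best first, with "p" (0 to 1); they miss things now and then, are a little off and sometimes report something else, mostly with a low value. They report only what shows in the picture. A call takes as long as a camera call.
- eyes.find_in(picture, name): "box" ([left, top, right, bottom] as shares, 0 to 1, of the picture: columns of its width, rows of its height, round what is visible of it).
- eyes.trace(picture, name): "region" (384x512 bool, what is visible of it) and "box" ([left, top, right, bottom] as shares, 0 to 1, of the picture: columns of its width, rows of its height, round what is visible of it).
- eyes.mark_of(picture, name): "xy" ([column, row] as shares, 0 to 1, of the picture: columns of its width, rows of its height: a listed point, or the origin of a listed thing).
The state is a dict: "time_s": time; "q": joint angles; "dq": joint speeds; "effort": joint torques, N m; "tcp_pos": TCP position; "ee_rot": TCP orientation; "ft_force": force on the tool from outside, world axes, zero at the start; "ft_torque": the same for the moment, N m; "width": opening from 0.0 (shut) to 1.0 (fully open); "grip_force": force on a finger pad.
Only numpy, scipy, OpenCV 4.12 (cv2) and the standard library are available. Lean on these libraries where they do the work, as an engineer would, in place of code of your own. Each camera call takes 0.05 s, during which the arm holds its last target. There are 200 camera calls.

## Task

Set the empty blue mug upright on the red dispenser's foot plate under its outlet and let go of it. Then swing the dispenser's lever round until it meets its stop, so that exactly one chocolate ball drops into the mug, and let the lever spring all the way back. Do not force the lever against its stop, do not tip the mug, and leave the glass, the spice jar and the lidded jar where they stand.

Things in the scene. Friction and masses are not known exactly. Their poses are not given: they have to be found in the camera images.
- dispenser: Red chocolate-ball dispenser, fixed. Origin: on the lever's upright pivot axis, at worktop height; x to its back, y its left, z up. Steel foot plate 8 mm thick (x -107 to 87, y -68 to 68 mm) for the mug; column behind (x from 33 mm, 80 mm wide); round hood above, radius 60 mm about the pivot, z 125 to 163 mm. It overhangs the outlet by 22 mm toward -x: keep the gripper clear of it.
- magazine (a point): Top centre of the clear magazine tube that holds three balls: radius 15 mm, from the hood up to z 213 mm, at x -13, y 36 mm of the dispenser.
- outlet (a point): Mean point of the outlet in the hood's underside, at x -38, y 0, z 126 mm of the dispenser. The ball falls from z 134 mm up to 8 mm to either side (along y) of this point.
- lever (a joint): Lever angle, rad: 0 at rest, grows anticlockwise seen from above. A spring (1.6 N at the post at rest, 4.5 N at the end) brings it back. Its slightly soft stop (some 3 N/mm at the post) is set anew each time between 1.05 and 1.45 rad, out of sight: feel for it. The ball is let go only in the last 0.06 rad or so; 5 N beyond the spring is ample, 30 N at the post is forcing it.
- lever_post (a point): Top centre of the black upright post at the lever's end: cylinder 16 mm across, z 165 to 213 mm, 95 mm from the pivot, on a horizontal steel arm 10 mm thick at z 171 mm above the hood. At rest at x -47, y -82 mm of the dispenser (front right); push it away from the robot, round the right side.
- mug: Empty blue ceramic mug, 0.2 to 0.33 kg, upright. Origin: centre of its underside, on the bowl's axis; outer radius 40 mm, inner radius 36 mm, inner floor 6 mm up, rim 88 mm up. The handle points to its -x: a D of 10 mm bars, 12 mm wide (along y), reaching out to x -75 mm, from z 20 to 78 mm.
- mug_handle (a point): Grip point on the mug's handle at x -66, z 68 mm of the mug, near its upper outer corner. Fingers close on it from above along the mug's y axis (12 mm wide there).
- ball_1_center (a point): Centre of the lowest ball: dark brown hard chocolate ball, 22 mm across, hidden in the hood below the magazine; the first to come out.
- ball_2_center (a point): Centre of the next ball, same look, in the magazine's foot (z about 167 mm; it drops to z 145 mm when its turn comes). It must stay in the dispenser.
- glass: Bystander: empty clear drinking glass, 81 mm across, 91 mm high. Origin at the centre of its underside.
- spice_jar: Bystander: small glass spice jar with a red cap, 45 mm across, 106 mm high. Origin at the centre of its underside.
- jar: Bystander: glass jar with a pale grey lid, 66 x 72 mm, 102 mm high. Origin at the centre of its underside.

How it is judged:
By the outcome, as a careful person would: the job done as asked, in the order asked, and still so for the second after the job is handed in, with the robot touching nothing.
It also fails if it takes over 58 s, if anything falls off the work surface, if the arm or the gripper's body presses on something with over 40 N, if the wrist force passes 120 N, or if a joint passes its speed limit or range.

## Working session

There is one attempt and no reset: what is moved stays moved. The work goes in short steps, Python scripts to look and compute and a tool call to move; the robot and the scene stay as the last step left them, time stands still between calls to the robot, and variables do not carry over. Pictures are saved under pics/ and viewed, at most 10 in all, crops included, and the job is handed in when it is done.

Besides the shell and the picture viewer there is one more tool, called after "Emit:" in YAML: its name, and indented under it one key for each argument. servo_tool: Moves the arm, as the interface text tells. Its arguments: {"type":"object","properties":{"commands":{"type":"array"},"squeeze":{"type":"number"}},"required":["commands"]}

```bash
mkdir -p pics
cat > h.py <<'E'
import numpy as np, cv2
from plant import bot, eyes
W,H=512,384
def snap(n,f=None):
    p=eyes.snapshot(n)
    if f: cv2.imwrite('pics/'+f,p['color'][:,:,::-1])
    return p
def ray(p,xy):
    u=np.array([xy[0]*W,xy[1]*H,1]); R=np.array(p['R']);t=np.array(p['t'])
    return -R.T@t, R.T@np.linalg.solve(np.array(p['intrinsics']),u)
def atz(p,xy,z):
    c,d=ray(p,xy); return c+d*(z-c[2])/d[2]
def proj(p,X):
    c=np.array(p['R'])@np.array(X)+np.array(p['t']); u=np.array(p['intrinsics'])@c; return u[:2]/u[2]
def tri(ps,xys):
    A=np.zeros((3,3));b=np.zeros(3)
    for p,x in zip(ps,xys):
        c,d=ray(p,x); d=d/np.linalg.norm(d); M=np.eye(3)-np.outer(d,d); A+=M;b+=M@c
    return np.linalg.solve(A,b)
E
python3 - <<'E'
from h import *
np.set_printoptions(precision=4,suppress=True)
s=snap('side','s1.png');t=snap('top','t1.png')
for n in ['dispenser','magazine','outlet','lever_post','mug','mug_handle','glass','spice_jar','jar']:
    a=eyes.mark_of(s,n);b=eyes.mark_of(t,n)
    print(n,[(round(k['p'],2),np.array(k['xy'])*[W,H]) for k in a[:2]],[(round(k['p'],2),np.array(k['xy'])*[W,H]) for k in b[:2]], tri([s,t],[a[0]['xy'],b[0]['xy']]) if a and b else '')
print(bot.sense())
E
```

```text
dispenser [(0.69, array([235.6224, 235.5072]))] [(0.67, array([243.5072, 174.4896]))] [0.5938 0.0087 0.0057]
magazine [(0.74, array([243.9168, 187.008 ]))] [(0.69, array([230.0928, 164.6976]))] [0.5711 0.0307 0.2207]
outlet [(0.72, array([249.6   , 204.9024]))] [(0.59, array([240.0256, 179.5968]))] [0.551  0.0102 0.1362]
lever_post [(0.47, array([244.48  , 161.5872]))] [(0.82, array([274.2784, 168.6912]))] [ 0.5666 -0.086   0.2286]
mug [(0.97, array([274.4832, 180.5184])), (0.45, array([292.3008, 168.3072]))] [(0.72, array([344.32  , 212.3904]))] [ 0.4691 -0.3119 -0.0046]
mug_handle [(0.93, array([294.2976, 169.8816]))] [(0.94, array([346.0096, 231.3984])), (0.27, array([273.3056, 169.6128]))] [ 0.4028 -0.3015  0.0542]
glass [(0.74, array([298.8032, 298.4832]))] [(0.63, array([165.6832, 235.8144]))] [ 0.3996  0.2545 -0.    ]
spice_jar [(0.69, array([216.7808, 191.808 ]))] [(0.71, array([316.0064, 140.1984])), (0.17, array([164.9152, 238.1184]))] [ 0.6903 -0.2248  0.0072]
jar [] [(0.9, array([356.5056, 156.7872]))] 
{'time_s': 1.0, 'q': array([-1.162 ,  0.3135, -0.0471,  1.2102,  0.    ,  1.5708]), 'dq': array([ 0.0022,  0.0001, -0.0004,  0.0004,  0.0009,  0.0014]), 'effort': array([  0.0002, -53.9465,  34.0059,   0.0015,  -0.    ,   0.    ]), 'tcp_pos': array([ 0.2385, -0.5505,  0.2313]), 'ee_rot': array([ 0.9792,  0.203 , -0.    , -0.    ]), 'ft_force': array([-0.4908,  0.476 ,  0.0962]), 'ft_torque': array([ 0.0099,  0.0282, -0.0575]), 'grip_force': 0.0, 'width': 0.9935355721244459}
```

Run:
```python
import cv2,numpy as np
s=cv2.imread('pics/s1.png');t=cv2.imread('pics/t1.png')
a=cv2.resize(s[130:330,150:400],(750,600),interpolation=2); b=cv2.resize(t[100:280,140:380],(800,600),interpolation=2)
cv2.imwrite('pics/a.png',a);cv2.imwrite('pics/b.png',b)
```

```text
(no output)
```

View pics/a.png

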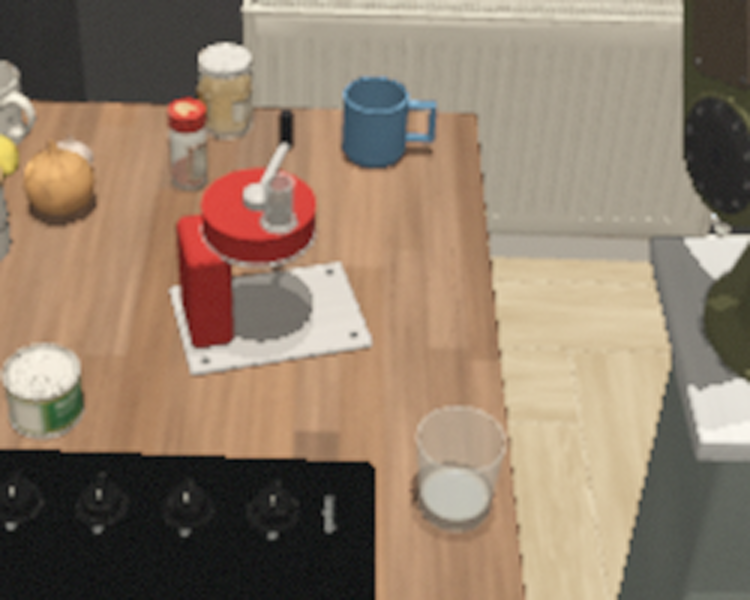

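View pics/b.png

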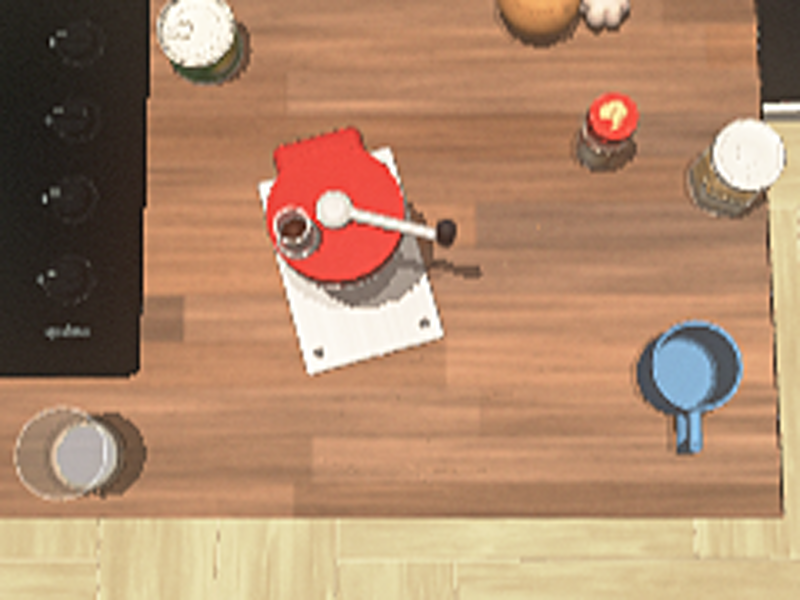

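The side and top pictures show the dispenser turned about +15°, with its plate corners at top crop (312,375), (442,337), (392,150) and (260,185). The post is at (445,232). The mug rim is centred near (690,367) with its handle toward the robot at (690,450).

```bash
cat > fit.py <<'E'
from h import *
from scipy.optimize import least_squares
np.set_printoptions(precision=4,suppress=True)
s=snap('side');t=snap('top')
T=lambda u,v:(140+u/3.3333,100+v/3.3333)
S=lambda u,v:(150+u/3,130+v/3)
obs=[(t,(-107,68,8),T(312,375)),(t,(-107,-68,8),T(442,337)),(t,(87,-68,8),T(392,150)),(t,(87,68,8),T(260,185)),
(t,(-47,-82,213),T(446,230)),(t,(-13,36,213),T(292,226)),
(s,(-107,68,8),S(370,345)),(s,(-107,-68,8),S(342,264)),(s,(87,68,8),S(192,370)),(s,(-47,-82,213),S(287,111)),(s,(-13,36,213),S(280,179))]
def P(v,X):
    c,n=np.cos(v[2]),np.sin(v[2]); x,y,z=np.array(X)/1000
    return [v[0]+c*x-n*y,v[1]+n*x+c*y,z]
f=lambda v:np.concatenate([proj(p,P(v,X))-o for p,X,o in obs])
r=least_squares(f,[.59,0,.26],loss='soft_l1'); v=r.x
print('disp',v,'\n',f(v).reshape(-1,2))
for n,X in [('outlet',(-38,0,126)),('post',(-47,-82,213))]: print(n,P(v,X))
# mug
fs={}
mo=[]
for p,nm in((s,'side'),(t,'top')):
    for n,X in(('mug',(0,0,0)),('mug_handle',(-66,0,68))):
        k=eyes.mark_of(p,n)
        if k: mo.append((p,X,np.array(k[0]['xy'])*[W,H]))
    g=eyes.trace(p,'mug')[0]; ys,xs=np.nonzero(g['region']); print(nm,g['p'],xs.min(),xs.max(),ys.min(),ys.max())
    fs[nm]=(p,g['region'])
g=lambda m:np.concatenate([proj(p,P(m,X))-o for p,X,o in mo])
m=least_squares(g,[.47,-.31,0]).x; print('mug marks',m,g(m).reshape(-1,2))
def model(m,p):
    im=np.zeros((H,W),np.uint8)
    a=np.linspace(0,2*np.pi,40)
    pts=[proj(p,P(m,(40*np.cos(q),40*np.sin(q),z))) for q in a for z in(0,88)]
    F=lambda q:np.round(np.array(q)*16).astype(np.int32)
    cv2.fillConvexPoly(im,cv2.convexHull(F(pts)),1,shift=4)
    for b in [(-75,-38,68,78),(-75,-38,20,30),(-75,-65,20,78)]:
        h=[proj(p,P(m,(x,y,z))) for x in b[:2] for y in(-6,6) for z in b[2:]]
        cv2.fillConvexPoly(im,cv2.convexHull(F(h)),1,shift=4)
    return im.astype(bool)
def cost(m):
    return sum(-(model(m,p)&r).sum()/(model(m,p)|r).sum() for p,r in fs.values())
from scipy.optimize import minimize
b=minimize(cost,m,method='Nelder-Mead',options=dict(initial_simplex=[m,m+[.01,0,0],m+[0,.01,0],m+[0,0,.15]]))
print('mug sil',b.x,b.fun,'handle',P(b.x,(-66,0,68)))
E
python3 fit.py
```

```text
disp [0.5907 0.0065 0.2557] 
 [[-1.8982  0.3171]
 [ 0.6141  0.7652]
 [ 0.114  -0.2187]
 [-0.701  -0.2012]
 [-0.0131  0.0319]
 [-0.1871  0.3775]
 [ 0.7282 -0.9528]
 [-0.2697 -1.3934]
 [-0.7638 -0.1467]
 [-0.0848 -0.7622]
 [-0.6333  0.4887]]
outlet [np.float64(0.5539651684985312), np.float64(-0.003155099479679572), np.float64(0.126)]
post [np.float64(0.5659999690048849), np.float64(-0.08476492472622857), np.float64(0.213)]
side 0.93 264 293 156 186
top 0.18 217 276 139 212
mug marks [ 0.4704 -0.3123 -0.0692] [[ 1.3913 -2.3702]
 [-2.1767 -1.1024]
 [-1.1498 -1.4386]
 [-0.5786  2.1317]]
mug sil [ 0.4704 -0.3023 -0.0692] -0.7967581047381546 handle [np.float64(0.4046003375087039), np.float64(-0.29770044477760715), np.float64(0.068)]
```

```bash
python3 - <<'E'
s=open('fit.py').read()
s=s.replace("def model","""for nm in fs:
    p=fs[nm][0]; h=cv2.cvtColor(p['color'],cv2.COLOR_RGB2HSV); k=((abs(h[...,0].astype(int)-104)<12)&(h[...,1]>90)&(h[...,2]>30)).astype(np.uint8)
    n,l,st,c=cv2.connectedComponentsWithStats(k); i=1+np.argmax(st[1:,4]); print(nm,st[i]); 
    q=(l==i).astype(np.uint8); cs,_=cv2.findContours(q,0,1); q[:]=0; cv2.drawContours(q,cs,-1,1,-1); fs[nm]=(p,q>0)
def model""",1)
open('fit.py','w').write(s)
E
python3 fit.py | tail -6
```

```text
[-0.5501 -2.1745]
 [ 0.056  -2.1449]
 [-1.0715  0.8929]]
side [265 156  29  29 540]
top [336 198  17  24 207]
mug sil [ 0.47   -0.3017 -0.0915] -0.9795536739380022 handle [np.float64(0.4042699590136524), np.float64(-0.29562386767093946), np.float64(0.068)]
```

```bash
sed -i "s/(h\[...,1\]>90)&(h\[...,2\]>30)/(h[...,1]>50)\&(h[...,2]>20)/; s/-104)<12/-106)<18/; s/    n,l,st/    k=cv2.morphologyEx(k,cv2.MORPH_CLOSE,np.ones((3,3)));n,l,st/" fit.py
python3 fit.py | tail -3
python3 - <<'E'
import cv2
t=cv2.imread('pics/t1.png');h=cv2.cvtColor(t,40)
for r in (205,210,225): print([tuple(map(int,x)) for x in h[r,328:366:3]])
E
```

```text
side [265 156  30  30 602]
top [333 196  30  40 520]
mug sil [ 0.4719 -0.3053 -0.0228] -1.5334886333597675 handle [np.float64(0.40590128641031287), np.float64(-0.30380886504049576), np.float64(0.068)]
[(12, 117, 225), (12, 124, 200), (115, 34, 82), (102, 89, 186), (103, 91, 214), (104, 90, 213), (103, 91, 214), (103, 92, 218), (104, 54, 114), (109, 22, 91), (105, 28, 90), (103, 89, 224), (12, 117, 222)]
[(11, 118, 205), (110, 10, 75), (116, 21, 84), (104, 93, 216), (103, 91, 213), (103, 91, 214), (103, 93, 217), (104, 91, 216), (103, 94, 225), (120, 3, 74), (106, 30, 92), (106, 70, 109), (12, 117, 228)]
[(13, 111, 182), (12, 112, 182), (12, 113, 181), (12, 113, 181), (12, 115, 162), (104, 88, 165), (106, 48, 102), (103, 102, 221), (13, 113, 174), (13, 109, 168), (12, 112, 178), (13, 114, 175), (12, 111, 175)]
```

```bash
sed -i "s/k=((abs.*astype(np.uint8)/k=(np.abs(h[...,0].astype(int)-12)>8)\&(h[...,0]>60 if nm=='top' else h[...,1]>50); k=k.astype(np.uint8); k[:140]=0; k[240:]=0; k[:,:255]=0; k[:,375:]=0/" fit.py
cat >> fit.py <<'E'
p,q=fs['top']; im=p['color'].copy(); M=model(b.x,p).astype(np.uint8)
im=cv2.resize(im[185:245,320:380],(600,600),interpolation=0)
for mk,c in((M,(0,255,0)),(q.astype(np.uint8),(255,0,0))):
    cs,_=cv2.findContours(cv2.resize(mk[185:245,320:380],(600,600),interpolation=0),0,1); cv2.drawContours(im,cs,-1,c,2)
cv2.imwrite('pics/m.png',im[:,:,::-1])
E
python3 fit.py | tail -3
```

```text
side [265 156  30  30 603]
top [331 196  32  40 784]
mug sil [ 0.4722 -0.3062 -0.0401] -1.6704497387922368 handle [np.float64(0.4063022509459283), np.float64(-0.3035101641949244), np.float64(0.068)]
```

View pics/m.png

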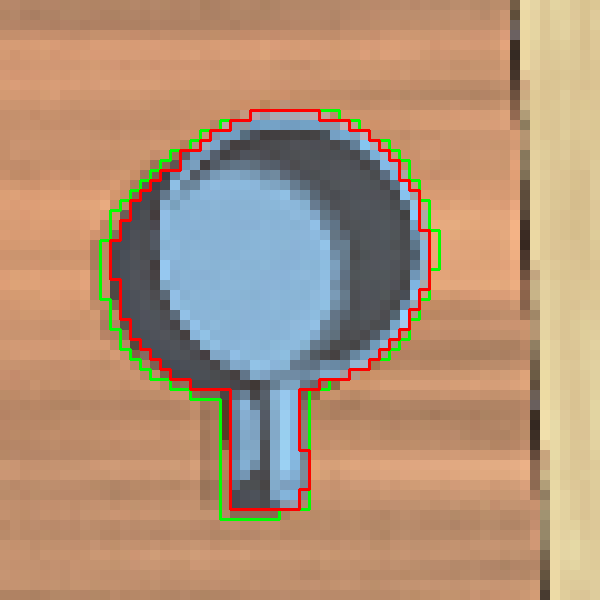

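The overlay fits the mug within about a pixel (red and green outlines agree). Next I plan the grasp, with the tool tilted 0.25 rad so its body stays clear of the hood.

```bash
cat >> h.py <<'E'
from scipy.spatial.transform import Rotation as Ro
def tool(psi,tau):
    c,s=np.cos(psi),np.sin(psi); z=np.array([c*np.sin(tau),s*np.sin(tau),-np.cos(tau)]); x=np.array([c*np.cos(tau),s*np.cos(tau),np.sin(tau)])
    return Ro.from_matrix(np.stack([x,np.cross(z,x),z],1))
def plan(wps,st=None):
    """wps: (grasp-or-tcp pos, psi, tau, offset behind tcp)"""
    st=st or bot.sense(); R0=Ro.from_quat(st['ee_rot']); p0=st['tcp_pos']
    for pos,psi,tau,off in wps:
        T=tool(psi,tau); p=np.array(pos)+T.apply([0,0,off])
        print(np.round(R0.inv().apply(p-p0)*1000,1).tolist(), np.round((R0.inv()*T).as_rotvec(),3).tolist())
    print('tcp',p0,'q',st['q'],'F',st['ft_force'],'w',st['width'],'t',st['time_s'])
E
python3 - <<'E'
from h import *
np.set_printoptions(precision=3,suppress=True)
G=(.4063,-.3035,.068)
plan([(G,-.04,.25,-.06),(G,-.04,.25,.019)])
E
```

```text
[238.8, -166.5, 105.2] [-0.056, 0.246, 0.446]
[256.4, -158.0, 181.7] [-0.056, 0.246, 0.446]
tcp [ 0.239 -0.551  0.231] q [-1.162  0.313 -0.047  1.21  -0.     1.571] F [-0.661 -0.512  0.024] w 1.0017437418564197 t 2.6
```

Emit:
servo_tool:
  commands:
    - [[50,-35,22],[-0.02,0.08,0.13],0]
    - [[100,-70,44],[-0.04,0.16,0.28],0]
    - [[150,-105,66],[-0.056,0.246,0.446],0]
    - [[200,-140,88],[-0.056,0.246,0.446],0]
    - [[239,-166,105],[-0.056,0.246,0.446],0]
    - [[239,-166,105],[-0.056,0.246,0.446],0]
    - [[239,-166,105],[-0.056,0.246,0.446],0]
  squeeze: 100

```text
time_s: 3.48
tcp_pos: [0.3922, -0.3035, 0.1267]
ee_rot: [0.992, -0.019, 0.125, 0.003]
ft_force: [0.6, 0.3, 0.3]
width: 0.502
grip_force: 0.0
```

Run:
```python
from h import *
np.set_printoptions(precision=3,suppress=True)
G=(.4063,-.3035,.068)
t=snap('top'); im=cv2.resize(t['color'][180:250,310:380],(560,560),interpolation=2)
cv2.imwrite('pics/g1.png',im[:,:,::-1])
plan([(G,-.04,.25,.019)])
```

```text
[-0.9, -1.4, 79.7] [0.001, -0.001, 0.0]
tcp [ 0.392 -0.304  0.127] q [-0.77   0.041 -0.661  0.68   0.166  2.427] F [1.292 0.203 0.524] w 0.4999989349136041 t 3.525
```

View pics/g1.png

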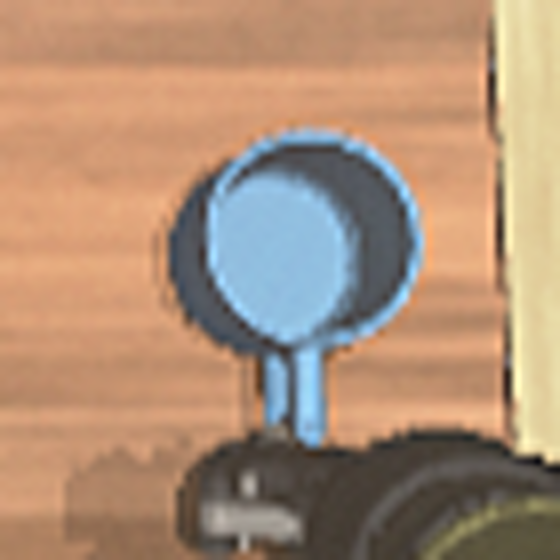

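The handle (crop column ~310) lies centrally below the gripper, so I descend and close.

Emit:
servo_tool:
  commands:
    - [[-1,-1,27],[0,0,0],0]
    - [[-1,-1,55],[0,0,0],0]
    - [[-1,-1,80],[0,0,0],0]
    - [[-1,-1,80],[0,0,0],0]
    - [[-1,-1,80],[0,0,0],-1]
    - [[-1,-1,80],[0,0,0],-1]
    - [[-1,-1,80],[0,0,0],-1]
    - [[-1,-1,80],[0,0,0],-1]
    - [[-1,-1,80],[0,0,0],-1]
    - [[-1,-1,80],[0,0,0],-1]
  squeeze: 100

```text
time_s: 4.78
tcp_pos: [0.4112, -0.3041, 0.05]
ee_rot: [0.992, -0.02, 0.125, 0.004]
ft_force: [-3.1, 0.3, 6.2]
width: 0.122
grip_force: 97.9
```

Run:
```python
from h import *
np.set_printoptions(precision=3,suppress=True)
st=bot.sense();p=st['tcp_pos']
plan([(p+[0,0,.022],-.04,.25,0)])
```

```text
[5.5, 0.0, -21.3] [0.002, -0.002, 0.0]
tcp [ 0.411 -0.304  0.05 ] q [-0.74   0.164 -0.733  0.478  0.159  2.457] F [-3.127  0.252  6.208] w 0.1222824887214074 t 4.775
```

Emit:
servo_tool:
  commands:
    - [[1,0,-5],[0,0,0],-1]
    - [[3,0,-12],[0,0,0],-1]
    - [[5.5,0,-21],[0,0,0],-1]
    - [[5.5,0,-21],[0,0,0],-1]
    - [[5.5,0,-21],[0,0,0],-1]

```text
time_s: 5.4
tcp_pos: [0.4108, -0.3029, 0.0703]
ee_rot: [0.992, -0.02, 0.125, 0.002]
ft_force: [0.2, -0.3, -2.1]
width: 0.119
grip_force: 97.5
```

Run:
```python
from h import *
np.set_printoptions(precision=3,suppress=True)
s=snap('side'); im=cv2.resize(s['color'][140:215,230:330],(800,600),interpolation=2)
cv2.imwrite('pics/g2.png',im[:,:,::-1])
D=np.array([.5907,.0065]);c,n=np.cos(.2557),np.sin(.2557)
def mugto(x,y,zb,psi):  # mug centre -> grasp pos
    return (x-.066*np.cos(psi),y-.066*np.sin(psi),zb+.069)
o=np.array([.554,-.0032])-.004*np.array([c,n])
pre=o-.06*np.array([c,n])
plan([(mugto(*pre,.024,.25),.25,.25,.019),(mugto(*o,.024,.25),.25,.25,.019)])
```

```text
[12.2, -268.9, -1.5] [0.071, 0.0, -0.281]
[67.8, -286.4, 12.7] [0.071, 0.0, -0.281]
tcp [ 0.411 -0.303  0.07 ] q [-0.739  0.135 -0.71   0.533  0.16   2.458] F [ 0.641  0.368 -2.606] w 0.11912992098376049 t 5.45
```

View pics/g2.png

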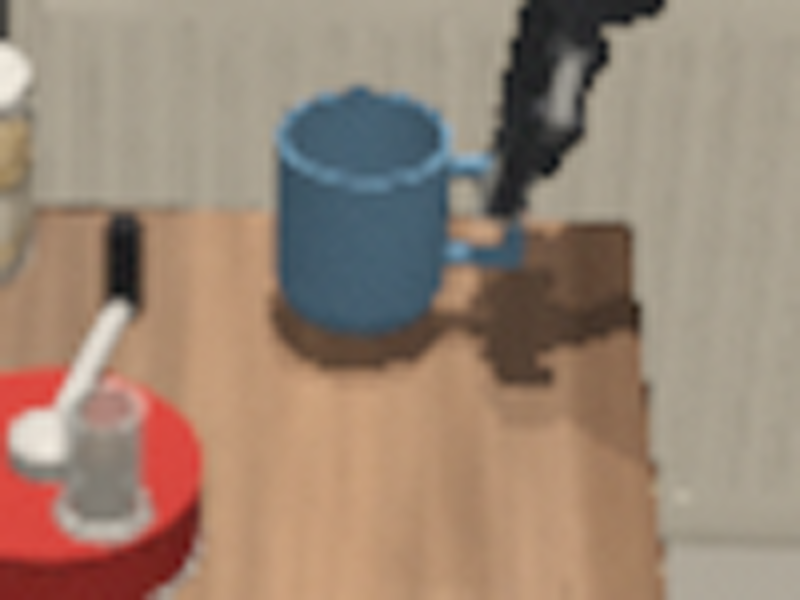

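The mug hangs upright in the grip, with its base clear of the table and its shadow below it. I carry it across.

Emit:
servo_tool:
  commands:
    - [[1,-15,0],[0.003,0,-0.01],-1]
    - [[2,-45,0],[0.012,0,-0.05],-1]
    - [[4,-80,-1],[0.02,0,-0.08],-1]
    - [[5,-115,-1],[0.03,0,-0.12],-1]
    - [[7,-150,-1],[0.04,0,-0.16],-1]
    - [[9,-185,-1],[0.05,0,-0.2],-1]
    - [[10,-220,-1],[0.06,0,-0.24],-1]
    - [[12,-250,-1.5],[0.071,0,-0.281],-1]
    - [[12,-269,-1.5],[0.071,0,-0.281],-1]
    - [[12,-269,-1.5],[0.071,0,-0.281],-1]
    - [[12,-269,-1.5],[0.071,0,-0.281],-1]

```text
time_s: 6.82
tcp_pos: [0.4323, -0.0345, 0.0745]
ee_rot: [0.984, 0.124, 0.124, -0.015]
ft_force: [0.0, -0.2, -1.3]
width: 0.12
grip_force: 97.8
```

Run:
```python
from h import *
np.set_printoptions(precision=3,suppress=True)
c,n=np.cos(.2557),np.sin(.2557)
def mugto(x,y,zb,psi): return (x-.066*np.cos(psi),y-.066*np.sin(psi),zb+.069)
o=np.array([.554,-.0032])-.004*np.array([c,n])
plan([(mugto(*o,.024,.25),.25,.25,.019),(mugto(*o,.0085,.25),.25,.25,.019)])
t=snap('top'); im=cv2.resize(t['color'][140:230,190:310],(800,600),interpolation=2)
cv2.imwrite('pics/g3.png',im[:,:,::-1])
```

```text
[58.5, -0.1, 14.8] [0.0, 0.0, 0.001]
[54.7, -0.2, 29.9] [0.0, 0.0, 0.001]
tcp [ 0.432 -0.035  0.075] q [-0.153 -0.042 -0.889  0.493  0.097  2.748] F [ 0.001 -0.225 -1.26 ] w 0.11996986986156402 t 6.825
```

View pics/g3.png

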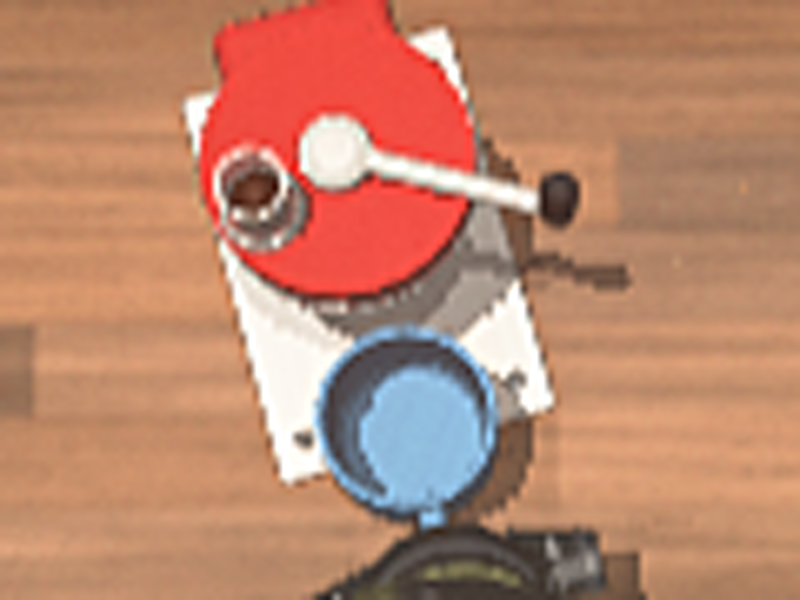

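The mug is held upright, its rim centred at crop (405,423) in front of the hood. I check its offset.

Run:
```python
from h import *
t=snap('top')
for uv in [(405,423),(403,326),(318,425),(498,420)]:
    print(atz(t,((190+uv[0]/6.667)/W,(140+uv[1]/6.667)/H),.112))
```

```text
[ 0.48702432 -0.019654    0.112     ]
[ 0.52954651 -0.01867431  0.112     ]
[0.48629427 0.01803992 0.112     ]
[ 0.48817876 -0.05989218  0.112     ]
```

Emit:
servo_tool:
  commands:
    - [[12,0,3],[0,0,0],-1]
    - [[30,0,7.5],[0,0,0],-1]
    - [[48,0,12],[0,0,0],-1]
    - [[60,0,15],[0,0,0],-1]
    - [[60,0,15],[0,0,0],-1]
    - [[58.5,0,21],[0,0,0],-1]
    - [[57,0,26],[0,0,0],-1]
    - [[56.5,0,29],[0,0,0],-1]
    - [[56.5,0,30],[0,0,0],-1]
    - [[56.5,0,30],[0,0,0],-1]

```text
time_s: 8.18
tcp_pos: [0.4929, -0.0193, 0.0596]
ee_rot: [0.984, 0.124, 0.124, -0.015]
ft_force: [0.7, 0.3, -1.7]
width: 0.121
grip_force: 97.7
```

Emit:
servo_tool:
  commands:
    - [[-0.2,0,1],[0,0,0],-1]
    - [[-0.5,0,2],[0,0,0],-1]
    - [[-0.5,0,2],[0,0,0],-1]

```text
time_s: 8.55
tcp_pos: [0.4931, -0.0193, 0.0581]
ee_rot: [0.984, 0.124, 0.124, -0.015]
ft_force: [-3.1, 0.3, 5.1]
width: 0.12
grip_force: 99.0
```

Emit:
servo_tool:
  commands:
    - [[0,0,0],[0,0,0],-0.5]
    - [[0,0,0],[0,0,0],-0.2]
    - [[0,0,0],[0,0,0],-0.2]
    - [[0,0,0],[0,0,0],-0.2]
    - [[0,0,-15],[0,0,0],-0.2]
    - [[0,0,-40],[0,0,0],-0.2]
    - [[0,0,-75],[0,0,0],-0.2]
    - [[0,0,-110],[0,0,0],-0.1]
    - [[0,0,-110],[0,0,0],-0.1]

```text
time_s: 9.68
tcp_pos: [0.4684, -0.0263, 0.167]
ee_rot: [0.984, 0.124, 0.126, -0.015]
ft_force: [-0.3, 0.4, -0.4]
width: 0.451
grip_force: 0.0
```

```bash
cat >> h.py <<'E'
D=np.array([.5907,.0065])
def post(phi,z,r=.095):
    th=np.arctan2(-82,-47)+.2557+phi; return (D[0]+r*np.cos(th),D[1]+r*np.sin(th),z), th+np.pi
E
python3 - <<'E'
from h import *
np.set_printoptions(precision=3,suppress=True)
P,psi=post(0,.30); print(P,psi)
plan([((.44,-.12,.30),.6,0,0),(P,psi,0,0),(P[:2]+(.184,),psi,0,0)])
s=snap('side'); t=snap('top')
a=cv2.resize(s['color'][180:255,200:300],(400,300),interpolation=2);b=cv2.resize(t['color'][140:215,200:300],(400,300),interpolation=2)
cv2.imwrite('pics/g4.png',np.hstack([a,b])[:,:,::-1])
E
```

```text
(np.float64(0.5658407665206642), np.float64(-0.0851897950200559), 0.3) 1.3060378773437469
[-15.5, 84.1, -141.3] [0.047, -0.252, -0.348]
[110.8, 81.5, -108.4] [0.137, -0.229, -1.05]
[81.5, 81.3, 3.9] [0.137, -0.229, -1.05]
tcp [ 0.468 -0.026  0.167] q [-0.119 -0.092 -0.693  0.731  0.089  2.783] F [-0.258  0.427 -0.387] w 0.4513242001050867 t 9.675
```

View pics/g4.png

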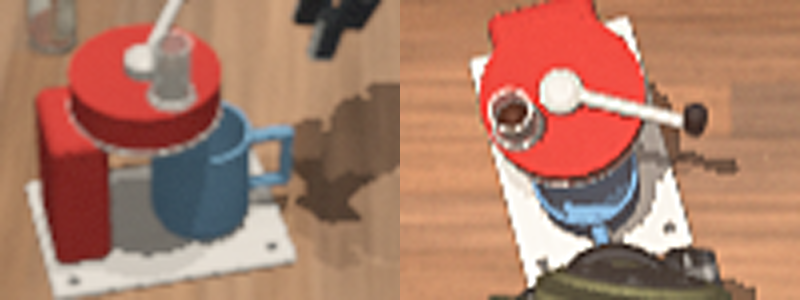

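The mug stands upright on the plate, centred under the hood, and the lever is untouched. Next I move above the post, straddling it with the fingers.

Emit:
servo_tool:
  commands:
    - [[-5,25,-50],[0.015,-0.08,-0.11],-0.05]
    - [[-10,55,-100],[0.03,-0.16,-0.22],-0.05]
    - [[-15,84,-141],[0.047,-0.252,-0.348],-0.05]
    - [[15,84,-135],[0.07,-0.245,-0.51],-0.05]
    - [[45,83,-128],[0.09,-0.24,-0.67],-0.05]
    - [[75,82,-118],[0.11,-0.235,-0.83],-0.05]
    - [[111,81.5,-108],[0.137,-0.229,-1.0],-0.05]
    - [[111,81.5,-108],[0.137,-0.229,-1.05],-0.05]
    - [[111,81.5,-108],[0.137,-0.229,-1.05],-0.05]
    - [[111,81.5,-108],[0.137,-0.229,-1.05],-0.05]

```text
time_s: 11.02
tcp_pos: [0.5645, -0.0848, 0.2953]
ee_rot: [0.794, 0.607, -0.002, -0.002]
ft_force: [-0.4, -0.9, -0.5]
width: 0.477
grip_force: 0.0
```

Run:
```python
from h import *
np.set_printoptions(precision=3,suppress=True)
P,psi=post(0,.184)
plan([(P,psi,0,0)])
s=snap('side'); t=snap('top')
a=cv2.resize(s['color'][140:215,190:290],(400,300),interpolation=2);b=cv2.resize(t['color'][130:205,220:320],(400,300),interpolation=2)
cv2.imwrite('pics/g5.png',np.hstack([a,b])[:,:,::-1])
```

```text
[-0.0, 2.1, 111.3] [-0.007, 0.001, -0.0]
tcp [ 0.565 -0.085  0.295] q [-0.149  0.247  0.01   1.34   0.     1.687] F [-0.446 -0.874 -0.48 ] w 0.47748428068703913 t 11.025
```

View pics/g5.png

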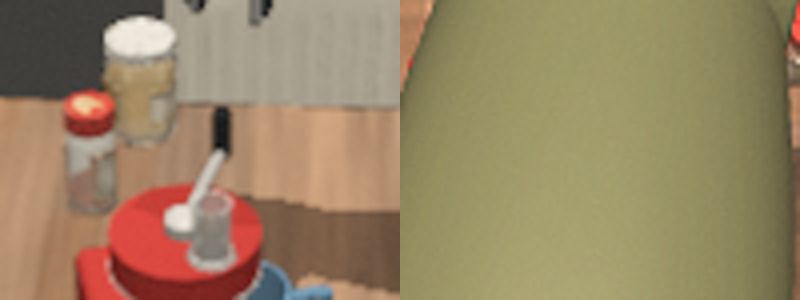

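In the side view the fingers (crop columns ~205 and ~252) straddle the post at column 222. They sit a few mm too far to the robot's side, so I shift 4 mm while descending.

Emit:
servo_tool:
  commands:
    - [[0,4,20],[0,0,0],-0.05]
    - [[0,4,50],[0,0,0],-0.05]
    - [[0,4,75],[0,0,0],-0.05]
    - [[0,4,90],[0,0,0],-0.05]
    - [[0,4,102],[0,0,0],-0.05]
    - [[0,4,111],[0,0,0],-0.05]
    - [[0,4,111],[0,0,0],-0.05]

```text
time_s: 12.0
tcp_pos: [0.5681, -0.0857, 0.185]
ee_rot: [0.794, 0.608, -0.002, -0.002]
ft_force: [0.1, 0.8, -0.3]
width: 0.472
grip_force: 0.0
```

Run:
```python
from h import *
np.set_printoptions(precision=3,suppress=True)
L=.013/.095
w=[]
for k in np.arange(.08,1.07,.08):
    P,psi=post(k+L,.184); w.append((P,psi-L,0,0))
plan(w)
```

```text
[2.1, 18.1, 0.9] [-0.006, 0.0, -0.08]
[4.0, 25.5, 0.9] [-0.006, -0.0, -0.16]
[6.6, 32.6, 0.8] [-0.006, -0.0, -0.24]
[9.6, 39.6, 0.8] [-0.006, -0.0, -0.32]
[13.2, 46.3, 0.7] [-0.006, -0.001, -0.4]
[17.4, 52.6, 0.7] [-0.006, -0.001, -0.48]
[22.0, 58.7, 0.7] [-0.006, -0.001, -0.56]
[27.1, 64.3, 0.6] [-0.005, -0.001, -0.64]
[32.7, 69.5, 0.6] [-0.005, -0.002, -0.72]
[38.6, 74.2, 0.6] [-0.005, -0.002, -0.8]
[44.9, 78.5, 0.6] [-0.005, -0.002, -0.88]
[51.5, 82.2, 0.5] [-0.005, -0.002, -0.96]
[58.4, 85.4, 0.5] [-0.005, -0.002, -1.04]
tcp [ 0.568 -0.086  0.185] q [-0.15   0.293 -0.182  1.101  0.     1.685] F [ 0.091  0.841 -0.275] w 0.4715625586012102 t 12.0
```

Emit:
servo_tool:
  commands:
    - [[1,10,1],[0,0,-0.03],-0.05]
    - [[2,18,1],[0,0,-0.08],-0.05]
    - [[4,25.5,1],[0,0,-0.16],-0.05]
    - [[6.6,32.6,1],[0,0,-0.24],-0.05]
    - [[9.6,39.6,1],[0,0,-0.32],-0.05]
    - [[13.2,46.3,1],[0,0,-0.4],-0.05]
    - [[17.4,52.6,1],[0,0,-0.48],-0.05]
    - [[22,58.7,1],[0,0,-0.56],-0.05]
    - [[27,64.3,1],[0,0,-0.64],-0.05]
    - [[32.7,69.5,1],[0,0,-0.72],-0.05]
    - [[38.6,74.2,1],[0,0,-0.8],-0.05]
    - [[44.9,78.5,1],[0,0,-0.88],-0.05]
    - [[44.9,78.5,1],[0,0,-0.88],-0.05]

```text
time_s: 13.62
tcp_pos: [0.6568, -0.0639, 0.1844]
ee_rot: [0.46, 0.888, -0.002, -0.001]
ft_force: [-1.1, -3.3, 2.1]
width: 0.475
grip_force: 1.8
```

```bash
cat > step.py <<'E'
import sys
from h import *
np.set_printoptions(precision=3,suppress=True)
L=.013/.095; st=bot.sense(); p=st['tcp_pos'][:2]-D
phi=np.arctan2(p[1],p[0])-np.arctan2(-82,-47)-.2557-L
th=np.arctan2(p[1],p[0])-L; tan=np.array([-np.sin(th),np.cos(th)])
print('phi',phi,'r',np.hypot(*p),'Ftan',st['ft_force'][:2]@tan,'Frad',st['ft_force'][:2]@[np.cos(th),np.sin(th)])
w=[]
for k in map(float,sys.argv[1:]):
    P,psi=post(k+L,.184); w.append((P,psi-L,0,0))
plan(w)
E
python3 step.py .92 .96 1.0 1.04 1.08 1.12 1.16 1.2
```

```text
phi 0.881381821703195 r 0.09658080763471641 Ftan -2.7634747593896996 Frad 2.0634093330092393
[2.1, 3.4, 0.4] [-0.004, -0.001, -0.04]
[2.9, 7.1, 0.4] [-0.004, -0.001, -0.08]
[3.8, 10.8, 0.3] [-0.004, -0.001, -0.12]
[4.8, 14.5, 0.3] [-0.004, -0.002, -0.16]
[6.0, 18.1, 0.3] [-0.004, -0.002, -0.2]
[7.3, 21.7, 0.3] [-0.004, -0.002, -0.24]
[8.8, 25.2, 0.3] [-0.004, -0.002, -0.28]
[10.4, 28.6, 0.3] [-0.004, -0.002, -0.32]
tcp [ 0.657 -0.064  0.184] q [-0.096  0.45   0.043  1.167 -0.002  0.859] F [-1.061 -3.281  2.147] w 0.47532563207877904 t 13.625
```

Emit:
servo_tool:
  commands:
    - [[2,3.4,0],[0,0,-0.04],-0.05]
    - [[2.9,7.1,0],[0,0,-0.08],-0.05]
    - [[3.8,10.8,0],[0,0,-0.12],-0.05]
    - [[3.8,10.8,0],[0,0,-0.12],-0.05]

```text
time_s: 14.12
tcp_pos: [0.6628, -0.0548, 0.1841]
ee_rot: [0.406, 0.914, -0.001, -0.002]
ft_force: [-1.1, -5.4, 0.1]
width: 0.476
grip_force: 2.0
```

Emit:
servo_tool:
  commands:
    - [[0.6,3.75,0],[0,0,-0.04],-0.05]
    - [[0.6,3.75,0],[0,0,-0.04],-0.05]

```text
time_s: 14.38
tcp_pos: [0.6652, -0.0518, 0.1841]
ee_rot: [0.388, 0.922, -0.001, -0.002]
ft_force: [-0.5, -5.4, 0.5]
width: 0.476
grip_force: 2.1
```

```bash
python3 step.py 1.08 1.12
```

```text
phi 1.0348263411543916 r 0.09459004698691383 Ftan -4.111934417442274 Frad 3.5271039339102845
[0.3, 4.3, 0.1] [-0.004, -0.002, -0.041]
[1.0, 8.0, 0.1] [-0.004, -0.002, -0.081]
tcp [ 0.665 -0.052  0.184] q [-0.077  0.465  0.064  1.175 -0.002  0.719] F [-0.496 -5.395  0.461] w 0.4756554030416301 t 14.375
```

Emit:
servo_tool:
  commands:
    - [[0.4,4,0],[0,0,-0.04],-0.05]
    - [[0.4,4,0],[0,0,-0.04],-0.05]

```text
time_s: 14.62
tcp_pos: [0.6678, -0.0486, 0.1841]
ee_rot: [0.369, 0.929, -0.001, -0.002]
ft_force: [-0.3, -4.5, 0.8]
width: 0.477
grip_force: 2.1
```

Emit:
servo_tool:
  commands:
    - [[0.4,4,0],[0,0,-0.04],-0.05]
    - [[0.4,4,0],[0,0,-0.04],-0.05]

```text
time_s: 14.88
tcp_pos: [0.6702, -0.0454, 0.1841]
ee_rot: [0.351, 0.936, -0.001, -0.002]
ft_force: [-0.2, -5.9, 0.9]
width: 0.476
grip_force: 2.2
```

Emit:
servo_tool:
  commands:
    - [[0.4,4,0],[0,0,-0.04],-0.05]
    - [[0.4,4,0],[0,0,-0.04],-0.05]

```text
time_s: 15.12
tcp_pos: [0.6725, -0.0421, 0.1841]
ee_rot: [0.332, 0.943, -0.001, -0.002]
ft_force: [-1.4, -5.9, 0.9]
width: 0.475
grip_force: 2.4
```

```bash
python3 step.py 1.2 1.24
```

```text
phi 1.161983657060393 r 0.09513901689393517 Ftan -5.481397811243643 Frad 2.581302873947148
[0.7, 3.5, 0.1] [-0.004, -0.003, -0.041]
[1.5, 7.3, 0.1] [-0.003, -0.003, -0.081]
tcp [ 0.672 -0.042  0.184] q [-0.062  0.477  0.084  1.182 -0.001  0.615] F [-1.402 -5.894  0.882] w 0.47529413025227607 t 15.125
```

Emit:
servo_tool:
  commands:
    - [[0.6,3.8,0],[0,0,-0.04],-0.05]
    - [[0.6,3.8,0],[0,0,-0.04],-0.05]

```text
time_s: 15.38
tcp_pos: [0.6733, -0.0403, 0.184]
ee_rot: [0.313, 0.95, -0.003, -0.002]
ft_force: [-2.0, -9.3, 2.0]
width: 0.472
grip_force: 4.9
```

The stop has been met: the force is rising. I add a small nudge and hold.

Emit:
servo_tool:
  commands:
    - [[0.1,1,0],[0,0,-0.01],-0.05]
    - [[0.1,1,0],[0,0,-0.01],-0.05]
    - [[0.1,1,0],[0,0,-0.01],-0.05]

```text
time_s: 15.75
tcp_pos: [0.6735, -0.0399, 0.184]
ee_rot: [0.309, 0.951, -0.003, -0.003]
ft_force: [-5.2, -11.3, 2.9]
width: 0.478
grip_force: 5.6
```

```bash
python3 - <<'E'
from h import *
s=snap('side'); t=snap('top')
for n in ['ball_1_center','ball_2_center','outlet']:
    for p in(s,t): print(n,[(round(k['p'],2),np.round(np.array(k['xy'])*[W,H],1)) for k in eyes.mark_of(p,n)[:3]])
a=cv2.resize(s['color'][160:235,205:305],(400,300),interpolation=2);b=cv2.resize(t['color'][140:215,200:300],(400,300),interpolation=2)
cv2.imwrite('pics/g6.png',np.hstack([a,b])[:,:,::-1])
E
python3 step.py 1.1 1.0 .9 .8 .7 .6 .5 .4 .3 .2 .1 0 -.06 -.13
```

```text
ball_1_center []
ball_1_center []
ball_2_center []
ball_2_center [(0.69, array([317.8, 142.2]))]
outlet [(0.75, array([247.7, 204.3]))]
outlet []
phi 1.187051562601022 r 0.09488378566354777 Ftan -11.118179531099003 Frad 2.4402707197877094
[-0.7, -8.2, -0.0] [-0.008, -0.003, 0.107]
[-0.5, -17.7, 0.1] [-0.008, -0.002, 0.207]
[0.6, -27.2, 0.1] [-0.008, -0.002, 0.307]
[2.7, -36.4, 0.2] [-0.008, -0.001, 0.407]
[5.7, -45.4, 0.3] [-0.008, -0.001, 0.507]
[9.5, -54.1, 0.4] [-0.008, -0.001, 0.607]
[14.3, -62.3, 0.5] [-0.008, -0.0, 0.707]
[19.8, -70.1, 0.5] [-0.008, 0.0, 0.807]
[26.1, -77.2, 0.6] [-0.008, 0.001, 0.907]
[33.0, -83.7, 0.7] [-0.008, 0.001, 1.007]
[40.6, -89.4, 0.7] [-0.008, 0.001, 1.107]
[48.6, -94.4, 0.8] [-0.008, 0.002, 1.207]
[53.7, -97.0, 0.8] [-0.008, 0.002, 1.267]
[59.8, -99.6, 0.9] [-0.008, 0.002, 1.337]
tcp [ 0.673 -0.04   0.184] q [-0.057  0.481  0.09   1.186 -0.005  0.572] F [ -4.77  -10.335   2.439] w 0.47355082689673744 t 16.15
```

View pics/g6.png

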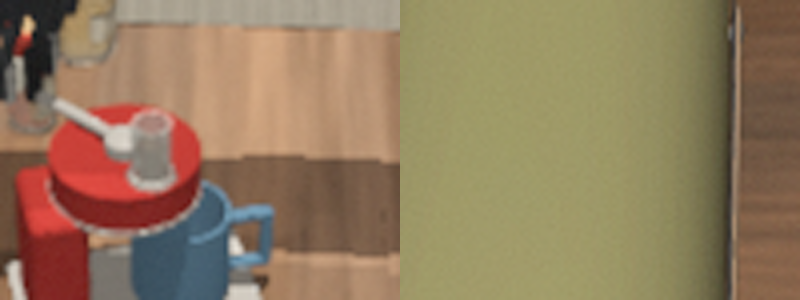

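The lever is at its stop with about 7 N beyond the spring, the mug stands upright under the hood, and the arm blocks the top view. I let the lever come back along the same arc.

Emit:
servo_tool:
  commands:
    - [[-0.7,-8.2,0],[0,0,0.107],-0.05]
    - [[-0.5,-17.7,0],[0,0,0.207],-0.05]
    - [[0.6,-27.2,0],[0,0,0.307],-0.05]
    - [[2.7,-36.4,0],[0,0,0.407],-0.05]
    - [[5.7,-45.4,0],[0,0,0.507],-0.05]
    - [[9.5,-54.1,0],[0,0,0.607],-0.05]
    - [[14.3,-62.3,0],[0,0,0.707],-0.05]
    - [[19.8,-70.1,0],[0,0,0.807],-0.05]
    - [[26.1,-77.2,0],[0,0,0.907],-0.05]
    - [[33,-83.7,0],[0,0,1.007],-0.05]
    - [[40.6,-89.4,0],[0,0,1.107],-0.05]
    - [[48.6,-94.4,0],[0,0,1.207],-0.05]
    - [[53.7,-97,0],[0,0,1.267],-0.05]
    - [[59.8,-99.6,0],[0,0,1.32],-0.05]
    - [[59.8,-99.6,0],[0,0,1.337],-0.05]
    - [[59.8,-99.6,0],[0,0,1.337],-0.05]

```text
time_s: 18.15
tcp_pos: [0.5682, -0.0823, 0.1845]
ee_rot: [0.831, 0.556, -0.001, -0.002]
ft_force: [0.4, -0.4, 0.1]
width: 0.474
grip_force: 0.0
```

Emit:
servo_tool:
  commands:
    - [[0,0,-20],[0,0,0],-0.05]
    - [[0,0,-60],[0,0,0],-0.05]
    - [[0,0,-110],[0,0,0],-0.05]
    - [[-45,-15,-120],[0,0,0],-0.05]
    - [[-95,-35,-120],[0,0,0],-0.05]
    - [[-145,-55,-120],[0,0,0],-0.05]
    - [[-195,-75,-120],[0,0,0],-0.05]
    - [[-235,-95,-120],[0,0,0],-0.05]
    - [[-235,-95,-120],[0,0,0],-0.05]

```text
time_s: 19.27
tcp_pos: [0.3895, -0.2653, 0.3054]
ee_rot: [0.832, 0.554, -0.002, -0.002]
ft_force: [0.6, 0.0, 0.1]
width: 0.477
grip_force: 0.0
```

Run:
```python
from h import *
np.set_printoptions(precision=3,suppress=True)
s=snap('side'); t=snap('top')
for n in ['ball_1_center','lever_post','mug']:
    for p in(s,t): print(n,[(round(k['p'],2),np.round(np.array(k['xy'])*[W,H],1)) for k in eyes.mark_of(p,n)[:3]])
a=cv2.resize(s['color'][160:235,205:305],(400,300),interpolation=2);b=cv2.resize(t['color'][140:215,200:300],(400,300),interpolation=2)
cv2.imwrite('pics/g7.png',np.hstack([a,b])[:,:,::-1])
d=bot.sense(); print(d['tcp_pos'],d['time_s'])
```

```text
ball_1_center []
ball_1_center [(0.33, array([166.5, 235. ]))]
lever_post [(0.55, array([244.9, 163.5]))]
lever_post [(0.65, array([243. , 178.7])), (0.51, array([274. , 170.1])), (0.27, array([227.5, 166.3]))]
mug [(0.66, array([249.3, 231.8]))]
mug [(0.83, array([246.7, 187.3]))]
[ 0.392 -0.263  0.305] 19.675
```

View pics/g7.png

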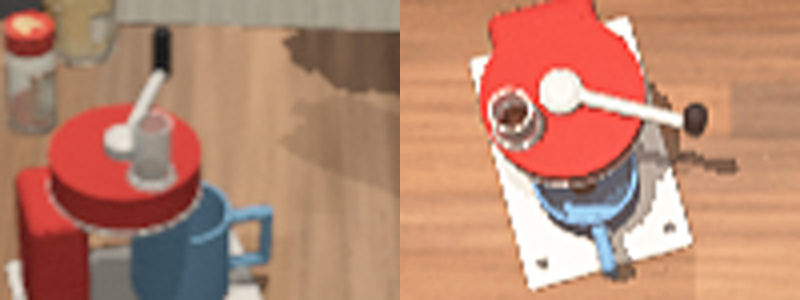

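The lever is back at rest, the mug is upright under the outlet, and a brown patch shows in the mug near crop (585,187). I check it numerically against the earlier picture.

Run:
```python
import cv2,numpy as np
a=cv2.imread('pics/g4.png')[:,400:];b=cv2.imread('pics/g7.png')[:,400:]
for n,(x,y) in {'mugL':(160,187),'mug':(180,187),'mugM':(190,190),'mugR':(200,185),'mag':(112,115),'mag2':(112,105)}.items(): print(n,a[y-2:y+3,x-2:x+3].mean((0,1))[::-1].round(),b[y-2:y+3,x-2:x+3].mean((0,1))[::-1].round())
d=np.abs(a.astype(int)-b).sum(2)>70; n,l,st,c=cv2.connectedComponentsWithStats(d.astype(np.uint8)); print([(s.tolist()) for s in st[1:] if s[4]>40])
```

```text
mugL [144. 132. 131.] [160. 145. 143.]
mug [113. 116. 120.] [120.  96.  82.]
mugM [86. 86. 97.] [89. 62. 52.]
mugR [83. 85. 94.] [ 98.  96. 107.]
mag [126.  78.  59.] [117.  67.  48.]
mag2 [94. 56. 40.] [136. 101.  89.]
[[95, 98, 32, 30, 310], [174, 182, 21, 11, 112], [87, 238, 270, 62, 10169]]
```

A brown ball-sized patch is new in the mug, and the magazine level has dropped by one.

```bash
python3 -c "
from plant import bot
print(bot.hand_in())"
```

```text
the job is handed in; nothing more can be done
None
```

The job is handed in: the mug stands upright under the outlet, the pictures show one ball in it, the lever was felt to its stop at about 11 N and is back at rest, and the arm went nowhere near the glass, spice jar or lidded jar.

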